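Set the filling chute over the empty tin

TASK

Get the parts filler ready for the next tin: with a fingertip, push the swivelling chute round until its outlet is over the middle of the one empty tin. Then push the arm of the funnel's cover round to its stop, so that the funnel is fully open, and leave the chute where you set it. Only push: do not lift the chute off its spindle, and leave the tins and everything else on the bench standing where they are.

Things in the scene. Friction and masses are not known exactly. Their poses are not given: they have to be found in the camera images.
- stand: the filler's fixed stand: dark round foot, 150 mm across, 12 mm high, bolted down. Origin on the bench at the foot's centre, right under the chute's vertical spindle. Its +x axis points away from the robot, give or take 0.2 rad, and is the chute's direction at joint value 0. A slim rear post stands 60 mm towards -x and carries funnel and cover.
- spout (a point): the middle of the chute's outlet, 190 mm out from the spindle axis, 78 mm above the bench. The chute is an open aluminium channel, 40 mm wide outside, that runs straight out from the spindle, ends 10 mm past this point and slopes down outwards; lowest edge 72 mm above the bench, so it passes over the tins.
- funnel (a point): centre of the mouth of the fixed aluminium funnel, 64 mm across, 138 mm above the bench, on the spindle axis above the chute's inner end
- chute_side (a point): the middle of the chute 140 mm out from the spindle, 95 mm above the bench. Its two side walls (3 mm thick, 20 mm to either side of this point) reach here from 82 to 107 mm above the bench: a good place to push from outside. The chute sits loosely on its spindle (weight with hub 3.6 N) and must not be lifted.
- chute (a joint): the chute's turn about the spindle in rad, 0 along the stand's +x, growing counter-clockwise seen from above, stops at -1.6 and 1.6. Friction of about 0.12 N m (some 1 N of push at 140 mm), no spring: it stays where it is left. Starts between the two inner tins.
- cover_pin (a point): the vertical pin of the funnel's cover, on top of the rear post, 60 mm from the spindle axis towards the stand's -x, 147 mm above the bench. The cover is a round steel plate (76 mm across, 141 to 147 mm above the bench) over the funnel, carried by an arm.
- cover_tip (a point): the free end of the cover's arm, 150 mm from the pin. The arm is a straight dark steel bar from pin to tip, 14 mm wide, 142 to 152 mm above the bench. Its outer 50 mm stick out beyond the plate, with nothing of the funnel beneath; the chute below them stays under 125 mm.
- cover (a joint): the cover's turn about its pin in rad: 0 = shut over the funnel, with the arm along the stand's +x; grows counter-clockwise seen from above (the tip swings to the robot's left), stop at 1.5 = fully open. Friction of about 0.09 N m, no spring: it stays where it is left. Starts shut or nearly so (0 to 0.2).
- tin_empty: the empty tin: round, open, green painted, 86 mm across, 45 mm high, wall 3 mm; loose, light. Origin at the centre of its underside. The four tins stand on an arc about 190 mm from the spindle, at about -1.15, -0.45, 0.45 and 1.15 rad from the stand's +x; any of these places may be the empty one's.
- tin_nuts: a filled tin, green, same size as the empty one (86 mm across, 45 mm high); origin at the centre of its underside; holds steel hex nuts
- tin_pins: a filled tin, green, same size as the empty one (86 mm across, 45 mm high); origin at the centre of its underside; holds steel pins
- tin_bushings: a filled tin, green, same size as the empty one (86 mm across, 45 mm high); origin at the centre of its underside; holds brass bushings
- bushing: loose brass bushing lying below the chute's sweep, 26 mm across, 20 mm high; origin under its centre; leave alone
- steel_disc: loose thick steel disc on the bench between the two inner tins, 30 mm across, 14 mm high; origin under its centre; leave alone
- screwdriver: screwdriver lying to the robot's right, leave alone
- oil: clear oil bottle, 52 mm across, 130 mm high, to the robot's left; origin under its centre; leave alone
- jar: glass jar, 64 mm across, 70 mm high, at the right; origin under its centre; leave alone
- carton: cardboard box 90 x 60 x 35 mm at the right; origin under its centre; leave alone
- wrench: wrench lying at the far left, leave alone
There are look-alikes about, which are no part of the job. Leave any purple look-alike of the tin_empty alone.

How it is judged (in metres and radians):
On the way, in this order (a step that is already met when the one before it is completed fails the run):
1. the chute's outlet is over the middle of the empty tin (within 18 mm), with the cover still over the funnel (joint below 0.5) (horizontal distance between spout and tin_empty below 0.018 m and value of joint cover below 0.5 rad), for 0.2 s.
2. the cover is pushed to its open stop (joint above 1.4), the chute still over the empty tin (horizontal distance between spout and tin_empty below 0.018 m and value of joint cover above 1.4 rad), for 0.2 s.
At the end, for the whole second after the job is handed in: The middle of the chute's outlet is within 18 mm, seen from above, of the centre of the empty tin; the cover's joint is above 1.4 rad (stop at 1.5); chute and cover are at rest, the chute is down on its spindle and each tin is within 20 mm of where it stood (all of step 2 and height (world z) of spout below 0.083 m and velocity of joint chute between -0.05 and 0.05 rad/s and velocity of joint cover between -0.05 and 0.05 rad/s and distance of each of tin_nuts, tin_pins, tin_empty, tin_bushings from where it was at the start of the episode below 0.02 m); the robot touches nothing.
It fails at once if the chute is lifted off its spindle (outlet raised by more than 8 mm) (height (world z) of spout above 0.086 m).
It fails at once if a tin is shifted by more than 20 mm, lifted or tipped (distance of any of tin_nuts, tin_pins, tin_empty, tin_bushings from where it was at the start of the episode above 0.02 m or height (world z) of any of tin_nuts, tin_pins, tin_empty, tin_bushings above 0.01 m or angle between any of tin_nuts, tin_pins, tin_empty, tin_bushings's own z axis and vertical above 0.3 rad).
It fails at once if another loose thing is shifted by more than 30 mm (distance of any of bushing, steel_disc, screwdriver, oil, jar, carton, wrench from where it was at the start of the episode above 0.03 m).
It also fails if it takes over 61 s, if anything falls off the work surface, if the arm or the gripper's body presses on something with over 40 N, if the wrist force passes 120 N, or if a joint passes its speed limit or range.

ROBOT

A 7-joint arm with a two-finger parallel gripper is mounted at the origin on the work surface. World frame = base frame: x ahead of the robot, y to its left, z up, the work surface at z = 0. Lengths are in mm, angles in rad, forces in N, time in s.
With the tool pointing down it reaches from about 400 to 850 mm from the base axis. Payload 4.5 kg.
Tool frame: the origin (TCP) lies at the very end of the fingers, on their centre line; the grasp point (between the pads) lies 19 mm behind it (env.grip_point_offset is the distance from the TCP to the grasp point, in mm); z points along the fingers, x is the direction in which the jaws open and shut, and the axes are right-handed (so a half turn about z gives the same grasp; the last joint's range is limited). The gripper opens to 85 mm and grips with 20 to 120 N. Pads are 22 mm wide; open, the fingers measure 114 mm over their backs; the gripper's body (76 mm by 85 mm) begins 54 mm behind the grasp point. The pads swing forward as they close: fully open they stand 13 mm farther back than shut.
Start: joints at [1.225, 0.689, -0.195, 1.565, 0.157, 0.902, -0.215], TCP at [231.74, -580.475, 231.317] pointing down, gripper open.
Joint ranges: [-3.01, 3.01], [-0.46, 2.08], [-1.47, 1.51], [0.13, 2.56], [-1, 4.14], [0.04, 2.09], [-2.66, 2.66]. Speed limits (rad/s): [2.57, 2.57, 3.14, 3.14, 3.14, 3.14, 3.14].

INTERFACE

Orientations are given as a unit quaternion [x, y, z, w].
In Python, from station import env gives the robot as it stands.
- The arm moves only by the tool jog_arm, never from a script. Its argument "plan" is one flat list of numbers, 5 for each row, row after row: the shift along the tool's x, y, z in m, then the turn about the tool's z in degrees, then the opening, from 0 (shut) to 1 (fully open). In form: [dx, dy, dz, turn, grip, dx, dy, dz, turn, grip, ...]. A call has 1 to 20 rows; each row shifts and turns the commanded pose from where the row before left it, along the tool's axes as they then stand; what a row does not reach is not made up. A row lasts 1/10 s, in which the tool goes at most 50 mm and 8.59 degrees, less where a joint would pass 70% of its speed; a pose out of reach is approached as far as the arm can. A call with a gripper value outside its range is refused whole. The fingers move at their own pace and stop on an object; "force" is the grip in N (left out, the last holds). Time passes only in rows, so rows that do not move let the fingers close. It gives the time, the measured TCP pose, the force and the opening at its end, in the units of the state.
- env.sense(): the state, without advancing time (a new reading comes with each control period).
- env.snapshot(name): name is "scene" or "top"; returns the picture (420x560x3 uint8, blue, green, red); there is no depth.
- env.camera_info(name): a dict with "fx", "fy", "cx", "cy" (pixels), "k1" (the pictures are not rectified: a ray, as slopes to the right and down, at radius r is drawn at 1 + k1 r^2 times it, then the intrinsics apply), "pose" (4x4, takes a point from camera to world coordinates). Camera axes: x right, y down, z forward; pixel columns grow to the right and rows downward; lengths in mm; the calibration is good to about 2 mm. A picture is of the moment at which its call begins. camera_info takes no time and is no camera call.
- env.finish_job(): hands the job in, once; it reports no verdict.
The state is a dict: "time": time; "joints": joint angles; "joint_velocities": joint speeds; "joint_efforts": joint torques, N m; "eef_pos": TCP position; "orientation": TCP orientation; "wrist_force": force on the tool from outside, world axes, zero at the start; "wrist_torque": the same for the moment, N m; "gripper_width": finger opening in mm.
Only numpy, scipy, OpenCV 4.12 (cv2) and the standard library are available. Lean on these libraries where they do the work, as an engineer would, in place of code of your own. Each camera call takes 0.05 s, during which the arm holds its last target.

## Working session

There is one attempt and no reset: what is moved stays moved. The work goes in short steps, Python scripts to look and compute and a tool call to move; the robot and the scene stay as the last step left them, time stands still between calls to the robot, and variables do not carry over. Pictures are saved under pics/ and viewed, and the job is handed in when it is done.

Besides the shell and the picture viewer there is one more tool, called after "Emit:" as name(argument=value, ...) on one line, values as JSON. jog_arm: Moves the arm, as the interface text tells. Its arguments: {"type":"object","properties":{"plan":{"type":"array","items":{"type":"number"}},"force":{"type":"number"}},"required":["plan"]}

```bash
mkdir -p pics; ls; python3 - <<'E'
from station import env
import cv2
for n in("scene","top"):
    im=env.snapshot(n); cv2.imwrite(f"pics/{n}0.png",im)
    c=env.camera_info(n); print(n,c)
print(env.sense())
E
```

```text
pics
scene {'fx': 420.91521447995353, 'fy': 420.91521447995353, 'cx': 275.8253846045682, 'cy': 211.90495517076218, 'k1': 0.001010809765941406, 'pose': array([[ 3.69120673e-01,  5.43827641e-01, -7.53658693e-01,
         1.33693888e+03],
       [ 9.29362867e-01, -2.21118421e-01,  2.95620206e-01,
        -3.13744941e+02],
       [-5.88138061e-03, -8.09541933e-01, -5.87032596e-01,
         7.66964761e+02],
       [ 0.00000000e+00,  0.00000000e+00,  0.00000000e+00,
         1.00000000e+00]])}
top {'fx': 422.10561430003355, 'fy': 422.10561430003355, 'cx': 276.83289353032893, 'cy': 210.13876373629114, 'k1': -0.11598416168009881, 'pose': array([[-9.78366527e-03, -9.86346756e-01,  1.64390865e-01,
         3.08193378e+02],
       [-9.99941810e-01,  8.90321929e-03, -6.09178917e-03,
        -1.02438382e+01],
       [ 4.54500857e-03, -1.64440899e-01, -9.86376466e-01,
         1.46541430e+03],
       [ 0.00000000e+00,  0.00000000e+00,  0.00000000e+00,
         1.00000000e+00]])}
{'time': 0.1, 'joints': array([ 1.22480923,  0.68990576, -0.19454411,  1.56622592,  0.1573208 ,
        0.90249312, -0.21512805]), 'joint_velocities': array([-0.00062102, -0.00283647, -0.00036476, -0.00165087,  0.00099111,
       -0.00065179,  0.00141665]), 'joint_efforts': array([-3.32896125e-03, -5.40597796e+01, -1.27174638e+00, -1.58986151e+01,
        9.28508642e-03,  4.31642213e-03,  2.03973866e-05]), 'eef_pos': array([ 231.45639639, -579.94677709,  230.56509214]), 'orientation': array([ 8.27887142e-01, -5.60894116e-01, -7.09297397e-04, -4.09002973e-04]), 'wrist_force': array([ 0.49201337,  0.61743624, -0.15578368]), 'wrist_torque': array([ 0.00079419, -0.02467913, -0.01170383]), 'gripper_width': 85.27684192588028}
```

View pics/scene0.png

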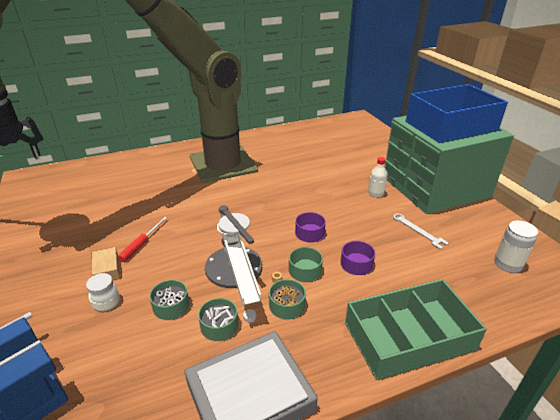

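View pics/top0.png

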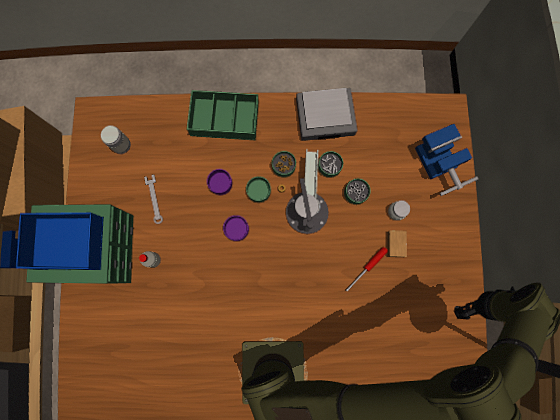

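Candidates for the empty tin in the top view: green (258,189), and the purple look-alikes at (220,182) and (236,228). The other green tins are filled: bushings (283,163), pins (330,163) and nuts (357,191). The green, empty one at (258,189) fits the description and sits at the +1.15 place. I'll check it in a crop.

```bash
cat > h.py <<'E'
import numpy as np, cv2
from station import env
def ray(n,u,v):
    c=env.camera_info(n)
    xd,yd=(u-c['cx'])/c['fx'],(v-c['cy'])/c['fy']
    x,y=xd,yd
    for _ in range(20):
        s=1+c['k1']*(x*x+y*y); x,y=xd/s,yd/s
    P=c['pose']; return P[:3,3],P[:3,:3]@np.array([x,y,1])
def at(n,u,v,z):
    o,d=ray(n,u,v); return o+d*(z-o[2])/d[2]
def px(n,p):
    c=env.camera_info(n);P=c['pose'];q=P[:3,:3].T@(np.asarray(p,float)-P[:3,3])
    x,y=q[:2]/q[2];s=1+c['k1']*(x*x+y*y)
    return np.array([c['fx']*x*s+c['cx'],c['fy']*y*s+c['cy']])
E
python3 - <<'E'
import cv2
a=cv2.imread('pics/top0.png')[130:250,200:390]; cv2.imwrite('pics/c1.png',cv2.resize(a,None,fx=4.2,fy=4.2,interpolation=cv2.INTER_CUBIC))
a=cv2.imread('pics/scene0.png')[190:350,140:390]; cv2.imwrite('pics/c2.png',cv2.resize(a,None,fx=3.2,fy=3.2,interpolation=cv2.INTER_CUBIC))
E
```

```text
(no output)
```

View pics/c1.png

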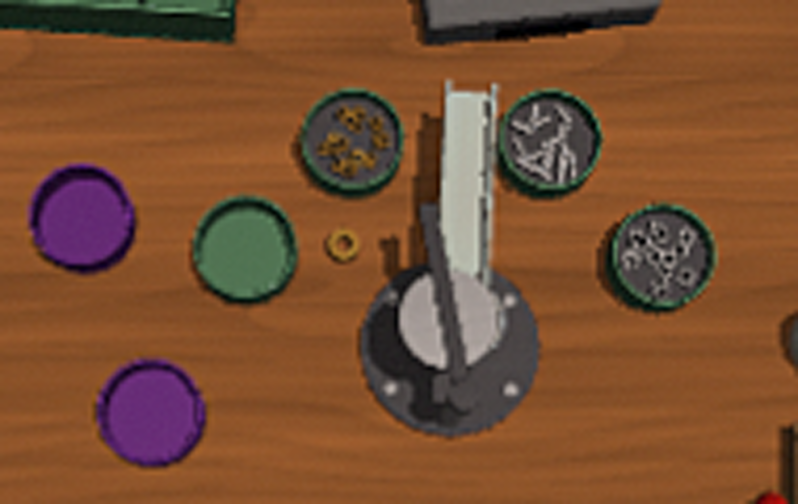

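View pics/c2.png

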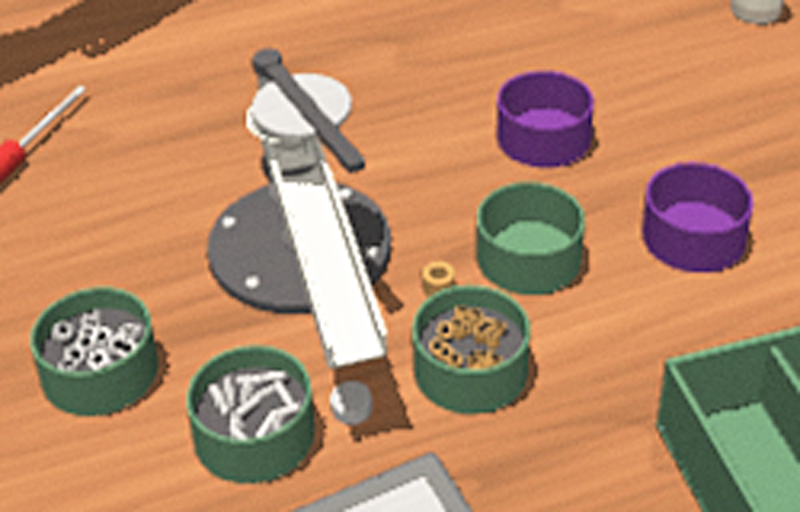

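The crops show that the green tin at top (258,189) / scene (306,264) is empty. The chute points roughly ahead. The cover arm's pin is at top crop (458,378) and its tip at (430,207). Next I'll measure with circle-model fits.

```bash
cat > m.py <<'E'
from h import *
T=cv2.imread('pics/top0.png');S=cv2.imread('pics/scene0.png')
def ct(u,v): return 200+(u+.5)/4.2-.5,130+(v+.5)/4.2-.5
def cs(u,v): return 140+(u+.5)/3.2-.5,190+(v+.5)/3.2-.5
stand=at('top',*ct(450,348),12)
print('stand top',stand,'scene',at('scene',*cs(300,245),12))
# green/purple masks
for n,I in(('top',T),('scene',S)):
    hsv=cv2.cvtColor(I,cv2.COLOR_BGR2HSV)
    m=cv2.inRange(hsv,(50,60,30),(85,255,255))
    cn,_=cv2.findContours(m,cv2.RETR_EXTERNAL,cv2.CHAIN_APPROX_NONE)
    for c in cn:
        a=cv2.contourArea(c)
        if 150<a<1800:
            (x,y),(w,h),r=cv2.fitEllipse(c); b=cv2.boundingRect(c); print(n,a,x,y,w,h,b,at(n,x,y,45 if n=='top' else 30)[:2])
print('pin',at('top',*ct(458,378),150),at('scene',*cs(267,60),150))
print('tip',at('top',*ct(430,207),150),at('scene',*cs(355,163),150))
print('chute end mid', at('top',*ct(470,85),85), at('scene',*cs(357,353),74))
E
python3 m.py
```

```text
stand top [ 541.2067578  -123.61133181   12.        ] scene [ 549.4253927  -124.23143732   12.        ]
top 427.5 257.8759765625 188.73629760742188 23.0122127532959 23.94025230407715 (246, 177, 25, 24) [620.18570967  45.49634142]
scene 1281.5 218.19004821777344 318.98370361328125 38.909751892089844 42.173851013183594 (199, 299, 39, 42) [ 717.46672083 -209.42891341]
scene 1157.5 169.26907348632812 299.3536071777344 37.78970718383789 39.24714279174805 (150, 280, 39, 40) [ 619.1330026  -299.62615163]
scene 1132.5 286.787353515625 298.677490234375 36.50661087036133 39.69063949584961 (269, 279, 36, 40) [719.33169264 -45.7241101 ]
scene 894.0 305.3420104980469 264.120849609375 33.31659698486328 34.45981979370117 (290, 248, 32, 34) [629.49769681  43.40852519]
pin [ 496.23432873 -118.37411578  150.        ] [ 480.61061366 -121.03271952  150.        ]
tip [628.11644136 -99.97072431 150.        ] [626.86761413 -97.62498417 150.        ]
chute end mid [ 745.49709097 -139.05549744   85.        ] [ 730.67167973 -134.98697821   74.        ]
```

```bash
cat > ov.py <<'E'
from h import *
import sys
def circ(c,r,z): 
    t=np.linspace(0,2*np.pi,73); return np.c_[c[0]+r*np.cos(t),c[1]+r*np.sin(t),0*t+z]
def overlay(n,I,curves,roi,k,out):
    x0,y0,x1,y1=roi
    a=cv2.resize(I[y0:y1,x0:x1],None,fx=k,fy=k,interpolation=cv2.INTER_CUBIC)
    for c,col in curves:
        p=np.array([px(n,q) for q in c]); p=(p+.5-[x0,y0])*k-.5
        cv2.polylines(a,[np.round(p*8).astype(np.int32)],False,col,1,cv2.LINE_AA,3)
    cv2.imwrite(out,a)
def model(st,yaw,tin,th,co):
    e=lambda a:np.array([np.cos(a),np.sin(a)])
    L=[(circ(st,75,12),(0,255,255)),(circ(st,75,0),(0,255,255)),(circ(tin,43,45),(0,0,255)),(circ(tin,43,0),(255,0,255))]
    d=e(yaw+th);n=np.array([-d[1],d[0]])
    for s in(20,-20):
        L.append(([[*(st+d*40+n*s),107+(140-40)*17/50*.8],[*(st+d*140+n*s),107],[*(st+d*200+n*s),107-60*.34*.8]],(255,100,0)))
    L.append((circ(st+d*190,3,78),(255,0,0)))
    pin=st-60*e(yaw);f=e(yaw+co);m=np.array([-f[1],f[0]])
    for s in(7,-7): L.append(([[*(pin+m*s),152],[*(pin+f*150+m*s),152]],(0,255,0)))
    L.append((circ(pin+f*60,38,147),(255,255,0)))
    L.append((circ(st,32,138),(255,255,255)))
    return L
TR=(200,130,390,250);SR=(140,190,390,350)
E
cat > o1.py <<'E'
from ov import *
T=cv2.imread('pics/top0.png');S=cv2.imread('pics/scene0.png')
L=model(np.array([546,-124.]),-0.02,np.array([624,44.5]),-0.04,0.17)
overlay('top',T,L,TR,4.2,'pics/o1t.png');overlay('scene',S,L,SR,3.2,'pics/o1s.png')
E
python3 o1.py
```

```text
(no output)
```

View pics/o1t.png

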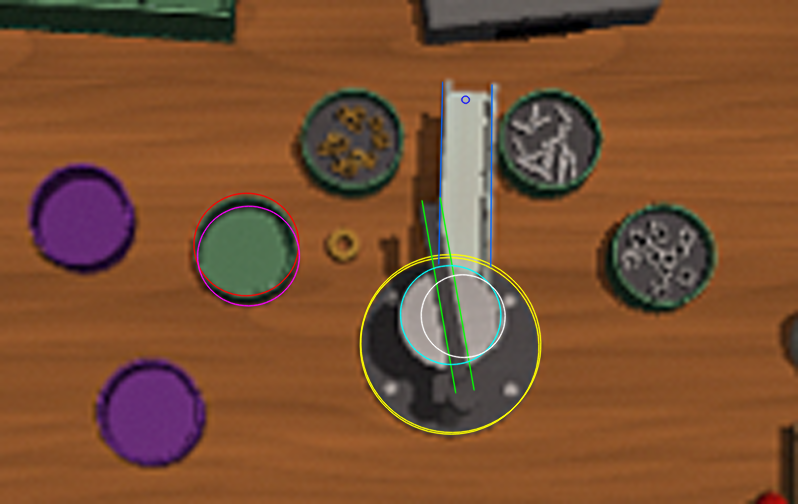

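View pics/o1s.png

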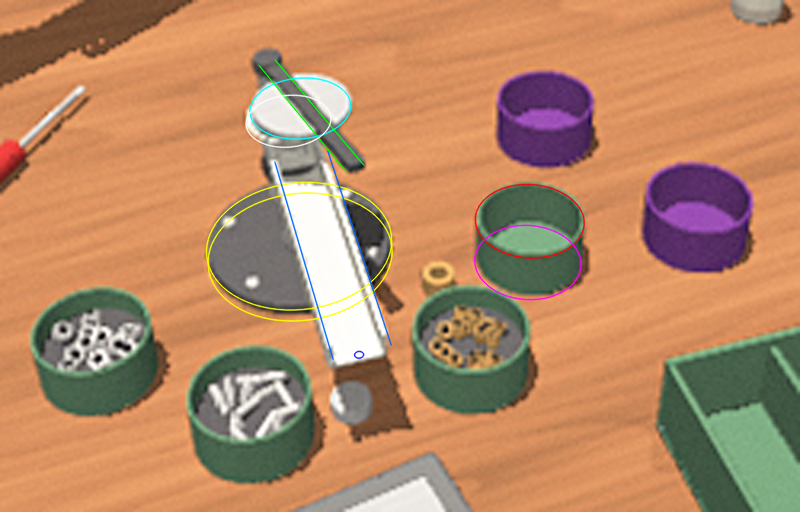

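The model overlay fits both views to a few mm. I take stand ≈ (544,-124), yaw ≈ -0.02, empty tin ≈ (621,45.5) at r ≈ 186 (nominal 190), target world angle ≈ 1.144, chute now ≈ -0.05. First I'll shut the gripper and turn the tool so that its x axis lies along world x.

Emit:
jog_arm(plan=[0,0,0,-8.5,0,0,0,0,-8.5,0,0,0,0,-8.5,0,0,0,0,-8.5,0,0,0,0,-8.5,0,0,0,0,-8.5,0,0,0,0,-8.5,0,0,0,0,-8.5,0,0,0,0,0,0,0,0,0,0,0], force=40)

```text
time: 1.1
eef_pos: [231.4, -580.3, 230.9]
orientation: [1.0, -0.004, -0.0, -0.0]
wrist_force: [-0.0, -0.2, 0.2]
gripper_width: 0.1
```

Emit:
jog_arm(plan=[0.029,-0.0235,0,0,0,0.029,-0.0235,0,0,0,0.029,-0.0235,0,0,0,0.029,-0.0235,0,0,0,0.029,-0.0235,0,0,0,0.029,-0.0235,0,0,0,0.029,-0.0235,0,0,0,0.029,-0.0235,0,0,0,0.029,-0.0235,0,0,0,0.029,-0.0235,0,0,0,0.029,-0.0235,0,0,0,0.029,-0.0235,0,0,0,0.029,-0.0235,0,0,0,0.029,-0.0235,0,0,0,0.029,-0.0235,0,0,0,0.029,-0.0235,0,0,0,0,0,0,0,0,0,0,0,0,0])

```text
time: 2.9
eef_pos: [697.6, -205.0, 230.8]
orientation: [1.0, -0.002, -0.0, 0.0]
wrist_force: [0.1, -1.5, -0.2]
gripper_width: 0.2
```

Emit:
jog_arm(plan=[0,0,0.02,0,0,0,0,0.02,0,0,0,0,0.02,0,0,0,0,0.02,0,0,0,0,0.02,0,0,0,0,0.02,0,0,0,0,0.02,0,0,0,0,0,0,0,0,0,0,0,0])

```text
time: 3.8
eef_pos: [696.6, -208.0, 91.6]
orientation: [1.0, -0.003, -0.0, 0.001]
wrist_force: [-0.1, -0.5, 0.9]
gripper_width: -0.0
```

```bash
python3 - <<'E'
from ov import *
S=env.snapshot('scene');cv2.imwrite('pics/s1.png',S)
p=env.sense()['eef_pos'];print(p)
L=[(circ(p,8,p[2]),(0,0,255))]
overlay('scene',S,L,(140,150,390,350),3,'pics/s1c.png')
E
```

```text
[ 697.51352612 -207.64871826   92.49748151]
```

View pics/s1c.png

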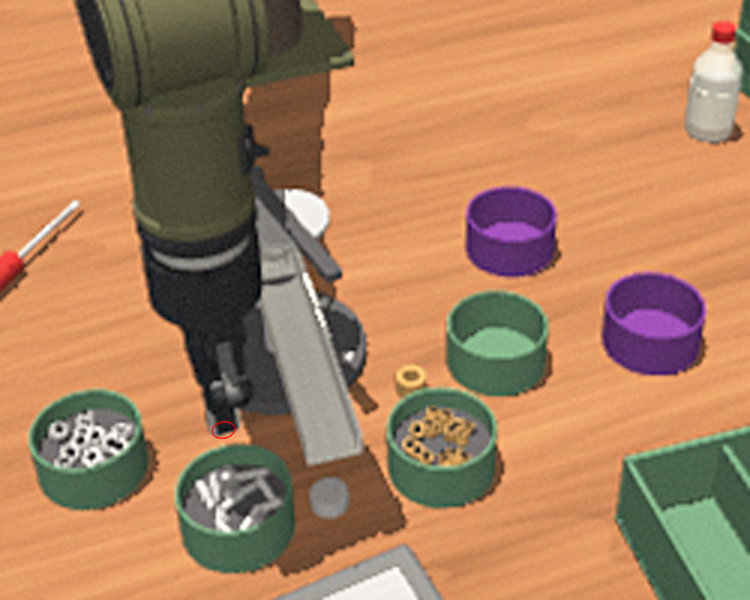

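The tip's projection matches the image at crop (224,429), and the fingertip is right of the chute at z ≈ 92, clear of the tins. Next I'll close in and start the arc push, with the tool tracking the chute at constant rows in the tool frame.

Emit:
jog_arm(plan=[-0.0012,-0.01,0,0.7,0,-0.0012,-0.01,0,0.7,0,-0.0012,-0.01,0,0.7,0,-0.0012,-0.01,0,0.7,0,0,0,0,0,0,0.0013,-0.0079,0,-3,0,0.0013,-0.0079,0,-3,0,0.0013,-0.0079,0,-3,0,0.0013,-0.0079,0,-3,0,0,0,0,0,0])

```text
time: 4.85
eef_pos: [698.1, -133.3, 91.4]
orientation: [0.997, 0.079, 0.0, -0.0]
wrist_force: [0.6, -0.1, 0.6]
gripper_width: 0.1
```

```bash
python3 - <<'E'
from ov import *
S=env.snapshot('scene')
s=env.sense();p=s['eef_pos'];print(p,s['orientation'],s['wrist_force'])
overlay('scene',S,[],(140,150,390,350),3,'pics/s2c.png')
E
```

```text
[ 697.82525229 -134.1952803    91.3089412 ] [ 9.96954955e-01  7.79795093e-02 -2.37437861e-05 -1.12283038e-04] [-0.04380426  0.15975071 -0.18828317]
```

View pics/s2c.png

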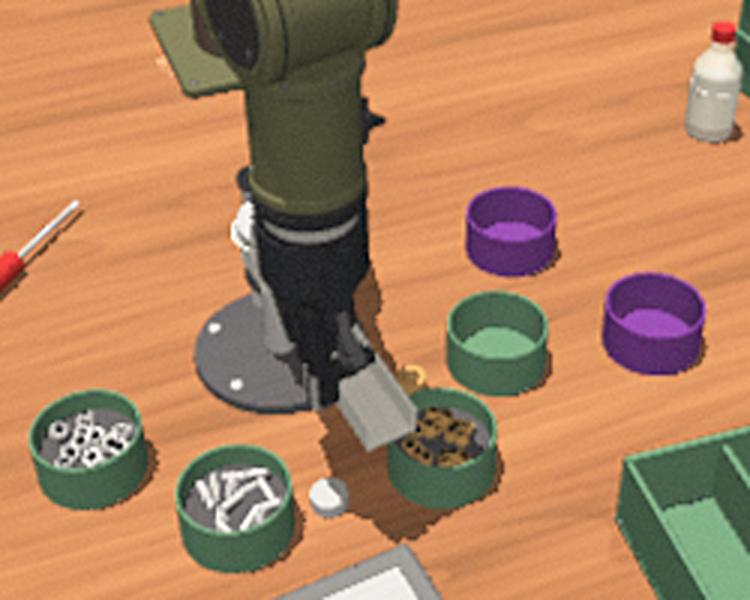

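The chute is being pushed round and its outlet is at crop (375,425). I'll continue along the arc, slowing toward the end.

Emit:
jog_arm(plan=[0.0016,-0.0079,0,-3,0,0.0016,-0.0079,0,-3,0,0.0016,-0.0079,0,-3,0,0.0016,-0.0079,0,-3,0,0.0016,-0.0079,0,-3,0,0.0016,-0.0079,0,-3,0,0.0016,-0.0079,0,-3,0,0.0016,-0.0079,0,-3,0,0.0016,-0.0079,0,-3,0,0.0016,-0.0079,0,-3,0,0.0016,-0.0079,0,-3,0,0.0016,-0.0079,0,-3,0,0.0016,-0.0079,0,-3,0,0.0011,-0.0053,0,-2,0,0.0011,-0.0053,0,-2,0,0.0005,-0.0026,0,-1,0,0.0005,-0.0026,0,-1,0,0.0005,-0.0026,0,-1,0,0,0,0,0,0])

```text
time: 6.8
eef_pos: [658.3, -20.7, 91.4]
orientation: [0.887, 0.462, 0.0, -0.0]
wrist_force: [0.2, 0.4, -0.5]
gripper_width: 0.1
```

```bash
cat > look.py <<'E'
from ov import *
import sys
k=sys.argv[1]
S=env.snapshot('scene');T=env.snapshot('top')
cv2.imwrite(f'pics/{k}_S.png',S);cv2.imwrite(f'pics/{k}_T.png',T)
s=env.sense();p=s['eef_pos'];o=s['orientation'];f=2*np.arctan2(o[1],o[0])
st=np.array([544,-124.]);d=np.array([np.cos(f),np.sin(f)]);r=p[:2]-st
print(p,f,s['wrist_force'],'along',r@d,'right',r@[d[1],-d[0]],s['time'])
overlay('scene',S,[(circ((621,45.5),43,45),(0,0,255))],(140,150,390,350),3,f'pics/{k}_s.png')
overlay('top',T,[(circ((621,45.5),43,45),(0,0,255))],TR,4.2,f'pics/{k}_t.png')
E
python3 look.py a
```

```text
[658.13716914 -21.12438832  91.21492718] 0.9591805962019605 [ 0.12933933  0.58003466 -0.32971245] along 149.76299965159038 right 34.37628239335066 6.9
```

View pics/a_s.png

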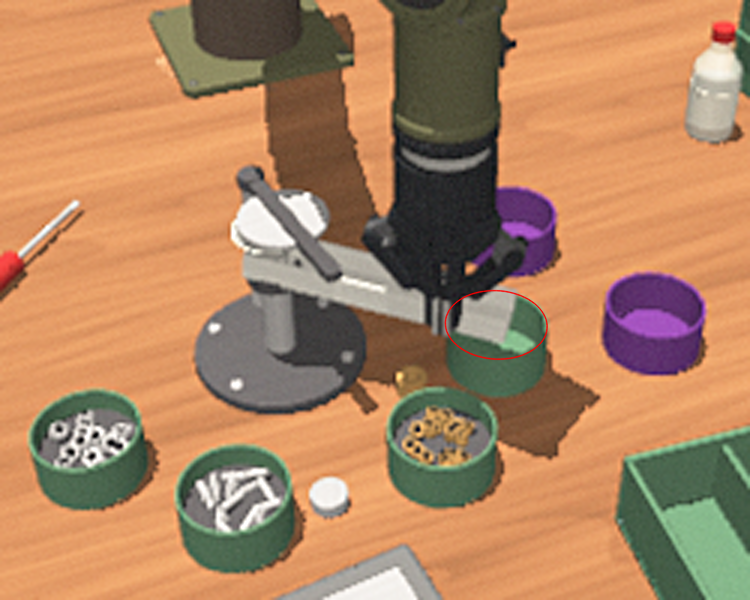

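View pics/a_t.png

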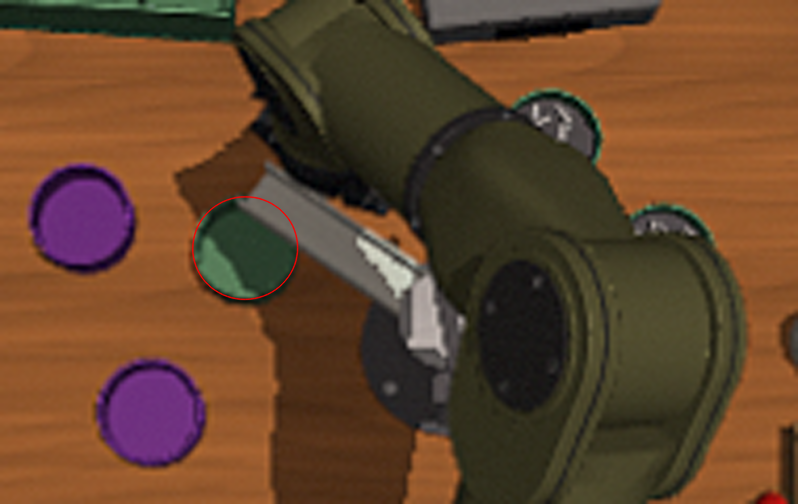

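```bash
cat > fit.py <<'E'
from ov import *
import sys
k=sys.argv[1];st=np.array([544,-124.])
S=cv2.imread(f'pics/{k}_S.png');T=cv2.imread(f'pics/{k}_T.png')
L=[]
for a,col in zip(map(float,sys.argv[2:]),((0,0,255),(0,255,0),(255,0,0))):
    d=np.array([np.cos(a),np.sin(a)]);n=np.array([-d[1],d[0]])
    for s in(20,-20): L.append(([[*(st+d*40+n*s),124],[*(st+d*140+n*s),107],[*(st+d*200+n*s),97]],col))
    L.append(([[*(st+d*200+n*20),97],[*(st+d*200+n*20),72],[*(st+d*200-n*20),72],[*(st+d*200-n*20),97]],col))
overlay('scene',S,L,(210,200,330,290),6.5,f'pics/{k}_fs.png')
overlay('top',T,L,(230,150,330,225),7.8,f'pics/{k}_ft.png')
E
python3 fit.py a 0.96 1.03
```

```text
(no output)
```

View pics/a_fs.png

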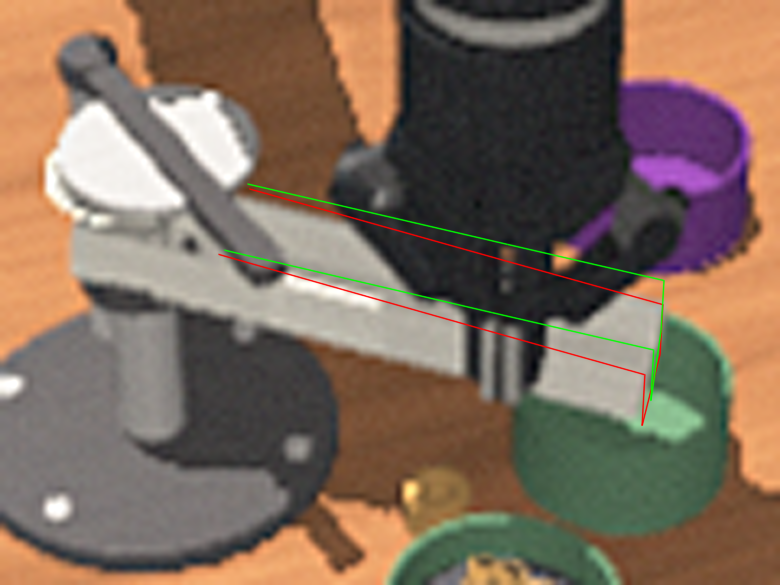

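View pics/a_ft.png

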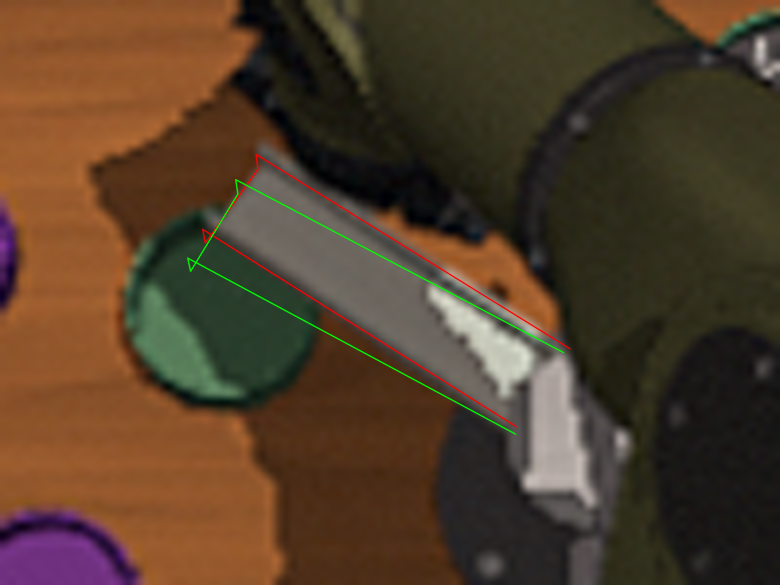

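The chute sits at ≈0.95 rad, with both views and the tool angle agreeing. About 11° to go.

Emit:
jog_arm(plan=[0.0006,-0.0026,0,-1,0,0.0006,-0.0026,0,-1,0,0.0006,-0.0026,0,-1,0,0.0006,-0.0026,0,-1,0,0.0006,-0.0026,0,-1,0,0.0006,-0.0026,0,-1,0,0.0006,-0.0026,0,-1,0,0.0006,-0.0026,0,-1,0,0.0006,-0.0026,0,-1,0,0.0006,-0.0026,0,-1,0,0,0,0,0,0,0,0,0,0,0])

```text
time: 8.1
eef_pos: [639.0, -2.3, 91.4]
orientation: [0.844, 0.537, 0.0, -0.0]
wrist_force: [-0.5, 0.2, -0.2]
gripper_width: -0.1
```

```bash
python3 look.py b; python3 fit.py b 1.13 1.08
```

```text
[639.13179123  -2.49214997  91.34390163] 1.133827565104056 [ 0.34735323 -0.48752937  0.20415802] along 150.35010367996185 right 34.771563738527405 8.2
```

View pics/b_fs.png

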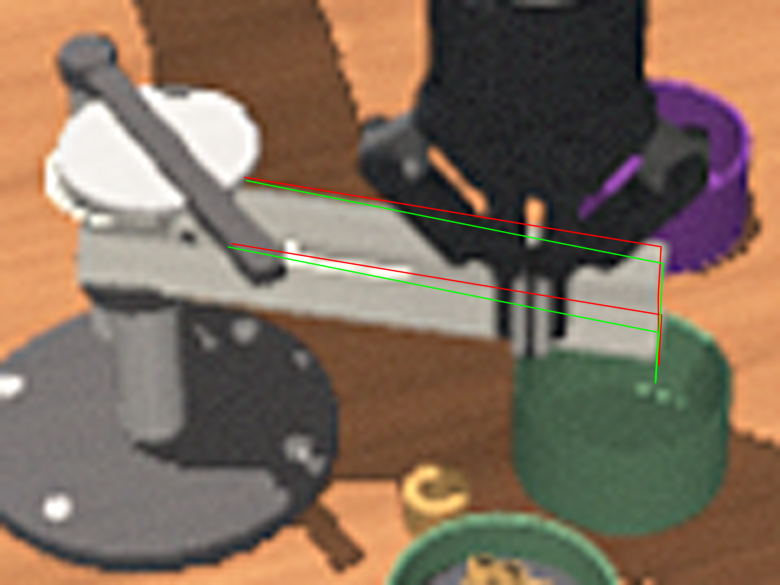

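View pics/b_ft.png

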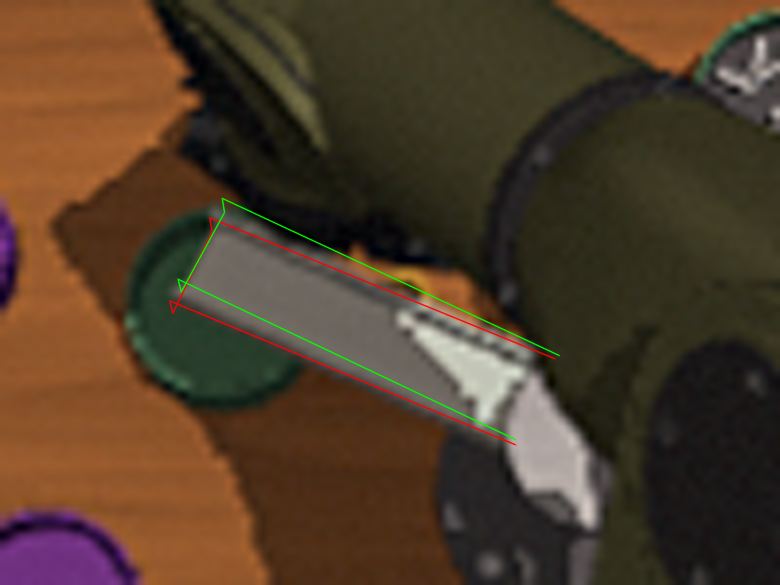

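The outlet is ≈6 mm short of the tin's middle (chute ≈1.12, target 1.144). I'll nudge 1.3° more, then back straight off the wall and rise.

Emit:
jog_arm(plan=[0.0004,-0.0017,0,-0.65,0,0.0004,-0.0017,0,-0.65,0,0,0,0,0,0,0,0,0,0,0,0,0.005,0,0,0,0,0.01,0,0,0,0,0.015,0,0,0,0,0.015,0,0,0,0,0,-0.02,0,0,0,0,-0.02,0,0,0,0,-0.02,0,0,0,0,-0.02,0,0,0,0,-0.02,0,0,0,0,0,0,0])

```text
time: 9.6
eef_pos: [679.6, -18.2, 194.4]
orientation: [0.838, 0.546, 0.003, 0.001]
wrist_force: [0.3, -0.4, -0.1]
gripper_width: -0.1
```

```bash
python3 look.py c; python3 fit.py c 1.13 1.16
```

```text
[677.63454816 -18.93425026 191.16887034] 1.156235467260908 [ 0.4584965  -0.53906136 -0.4199081 ] along 149.9923716516434 right 79.99557910463369 9.7
```

View pics/c_s.png

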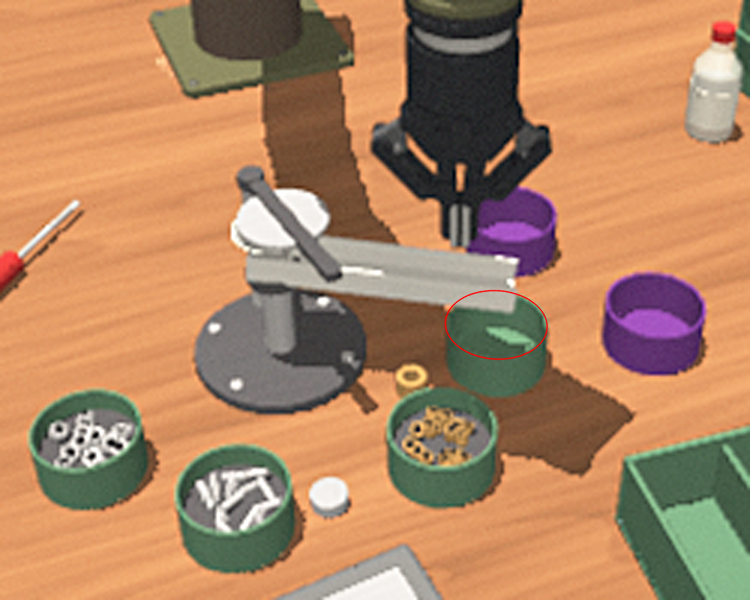

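View pics/c_ft.png

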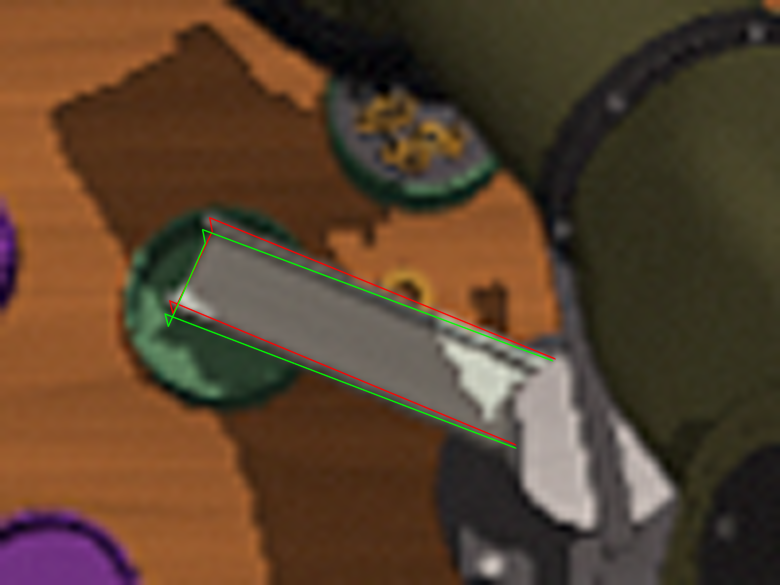

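View pics/c_fs.png

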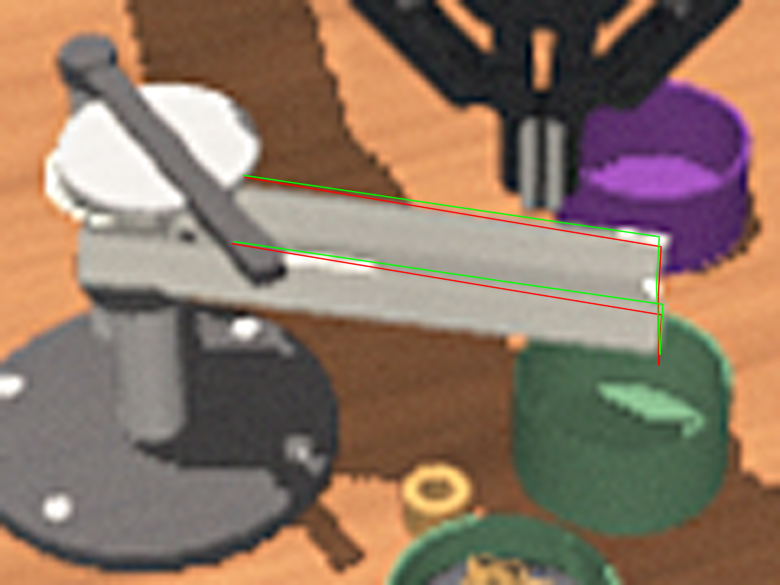

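The chute is at ≈1.145 in both views, with the outlet over the tin's middle and the tins unmoved. Now for the cover: I'll move to the right side of its arm's free end and turn the tool to match.

Emit:
jog_arm(plan=[-0.0282,-0.0005,0,0,0,-0.0282,-0.0005,0,0,0,-0.0282,-0.0005,0,0,0,-0.0282,-0.0005,0,0,0,-0.0282,-0.0005,0,0,0,0,0,0,7.2,0,0,0,0,7.2,0,0,0,0,7.2,0,0,0,0,7.2,0,0,0,0,7.2,0,0,0,0,7.2,0,0,0,0,7.2,0,0,0,0,7.2,0,0,0,0,0,0])

```text
time: 11.1
eef_pos: [617.7, -146.8, 190.0]
orientation: [0.997, 0.075, -0.001, 0.0]
wrist_force: [0.4, -0.2, -0.8]
gripper_width: -0.0
```

```bash
cat > look2.py <<'E'
from ov import *
import sys
k=sys.argv[1];co=[float(a) for a in sys.argv[2:]]
S=env.snapshot('scene');T=env.snapshot('top')
s=env.sense();p=s['eef_pos'];o=s['orientation'];f=2*np.arctan2(o[1],o[0])
pin=np.array([484,-122.]);d=np.array([np.cos(f),np.sin(f)]);r=p[:2]-pin
print(p,f,s['wrist_force'],'along',r@d,'right',r@[d[1],-d[0]],s['time'])
L=[(circ(p,5,p[2]),(0,0,255))]
for a in co:
    f=np.array([np.cos(a),np.sin(a)]);m=np.array([-f[1],f[0]])
    for q in(7,-7): L.append(([[*(pin+m*q),152],[*(pin+f*150+m*q),152]],(0,255,0)))
overlay('scene',S,L,(180,150,360,290),4.2,f'pics/{k}_s.png')
overlay('top',T,L,(220,140,360,245),5.5,f'pics/{k}_t.png')
E
python3 look2.py d 0.15
```

```text
[ 617.95965227 -146.80249587  190.31213225] 0.1542579842675899 [-0.50809983  0.71862922 -0.05117309] along 128.55816255664445 right 45.09047657158391 11.2
```

View pics/d_s.png

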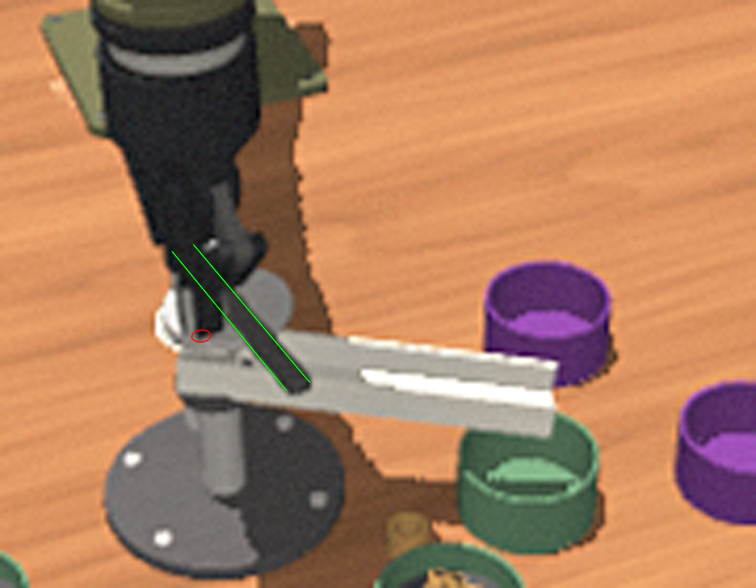

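View pics/d_t.png

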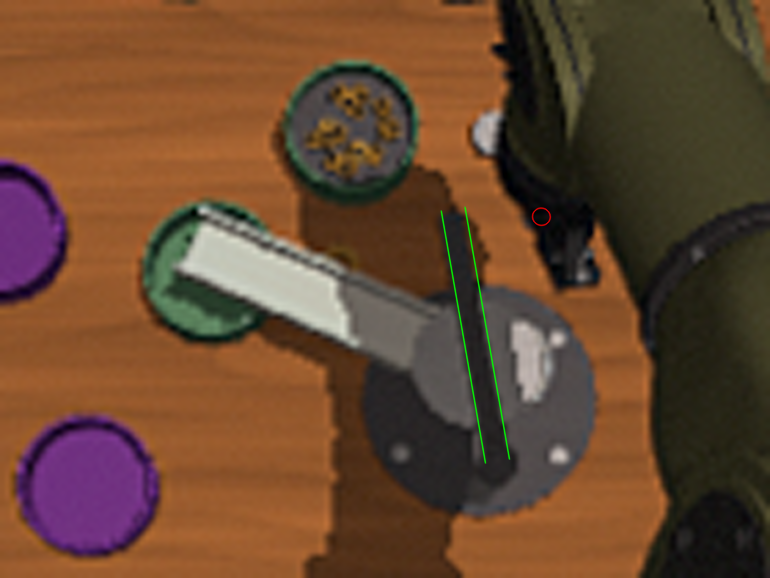

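The overlays show the arm at 0.15 rad, with the finger 45 mm to its right at r ≈ 129. I'll descend to z ≈ 133, close in and begin the sweep.

Emit:
jog_arm(plan=[0,0,0.0145,0,0,0,0,0.0145,0,0,0,0,0.0145,0,0,0,0,0.0135,0,0,0,0,0,0,0,0,-0.007,0,0,0,0,-0.007,0,0,0,0,-0.006,0,0,0,0.001,-0.0068,0,-3,0,0.001,-0.0068,0,-3,0,0.001,-0.0068,0,-3,0,0.001,-0.0068,0,-3,0,0.001,-0.0068,0,-3,0,0.001,-0.0068,0,-3,0,0,0,0,0,0])

```text
time: 12.7
eef_pos: [609.4, -84.6, 134.3]
orientation: [0.973, 0.232, -0.0, -0.001]
wrist_force: [0.9, 0.4, 0.7]
gripper_width: -0.0
```

```bash
python3 look2.py e 0.45
```

```text
[609.49474156 -86.10485567 134.13694544] 0.46561211293142285 [ 0.68971179 -0.22657188 -0.08513276] along 128.25127599870655 right 24.269358277178455 12.8
```

View pics/e_s.png

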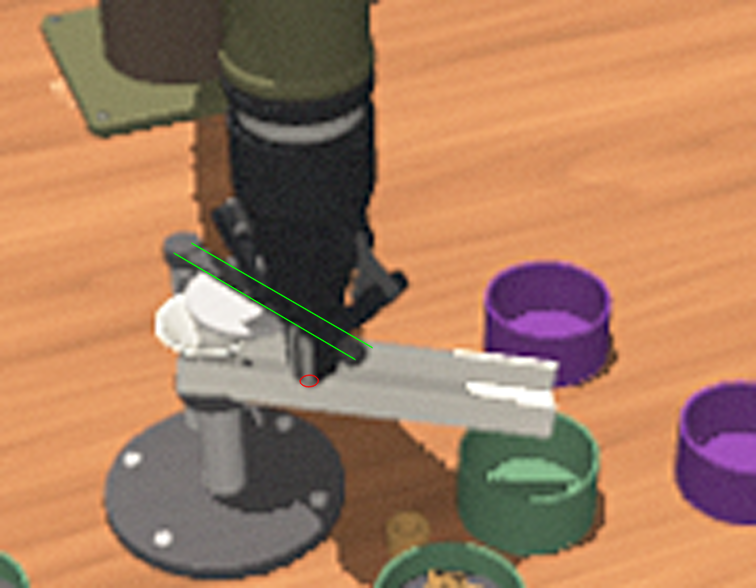

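The arm follows the finger and the chute is undisturbed (outlet still at crop (553,405)). Continuing.

Emit:
jog_arm(plan=[0.0011,-0.0068,0,-3,0,0.0011,-0.0068,0,-3,0,0.0011,-0.0068,0,-3,0,0.0011,-0.0068,0,-3,0,0.0011,-0.0068,0,-3,0,0.0011,-0.0068,0,-3,0,0.0011,-0.0068,0,-3,0,0.0011,-0.0068,0,-3,0,0.0011,-0.0068,0,-3,0,0.0011,-0.0068,0,-3,0,0.0011,-0.0068,0,-3,0,0.0011,-0.0068,0,-3,0,0.0011,-0.0068,0,-3,0,0.0011,-0.0068,0,-3,0,0.0011,-0.0068,0,-3,0,0.0007,-0.0045,0,-2,0,0.0004,-0.0023,0,-1,0,0,0,0,0,0])

```text
time: 14.6
eef_pos: [540.7, -4.2, 134.3]
orientation: [0.795, 0.607, -0.0, -0.0]
wrist_force: [0.6, 0.3, 0.5]
gripper_width: -0.2
```

```bash
python3 look2.py f 1.3 1.48
```

```text
[541.0205158   -4.61819771 134.25399622] 1.3025877321695039 [-0.31422983 -0.08473709 -0.15026717] along 128.29576469145914 right 23.875164768874114 14.7
```

View pics/f_s.png

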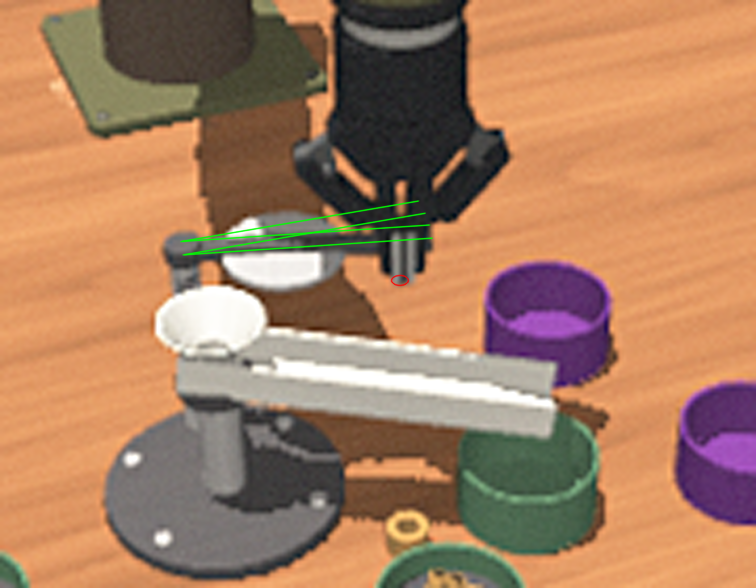

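View pics/f_t.png

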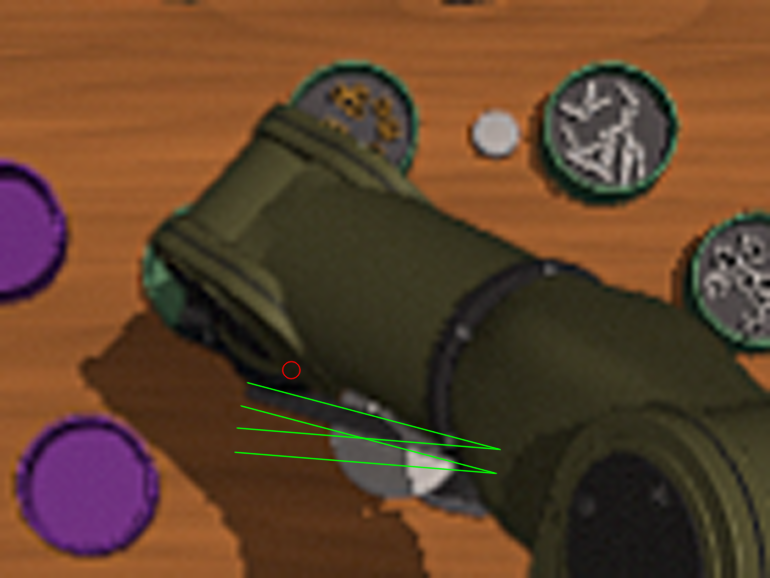

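The cover is at ≈1.29 rad and still moving freely. I'll go slowly to the stop, watching the force.

Emit:
jog_arm(plan=[0.0004,-0.0023,0,-1,0,0.0004,-0.0023,0,-1,0,0.0004,-0.0023,0,-1,0,0.0004,-0.0023,0,-1,0,0.0004,-0.0023,0,-1,0,0.0004,-0.0023,0,-1,0,0.0004,-0.0023,0,-1,0,0.0004,-0.0023,0,-1,0,0.0004,-0.0023,0,-1,0])

```text
time: 15.6
eef_pos: [521.4, 3.3, 134.3]
orientation: [0.745, 0.667, 0.0, 0.0]
wrist_force: [0.7, -0.6, 0.1]
gripper_width: -0.2
```

```bash
python3 look2.py g 1.48
```

```text
[521.09483485   3.45499785 134.29159595] 1.461192351257755 [ 0.33246354 -0.13165038 -0.67464017] along 128.7598104457573 right 23.14939465250062 15.7
```

View pics/g_s.png

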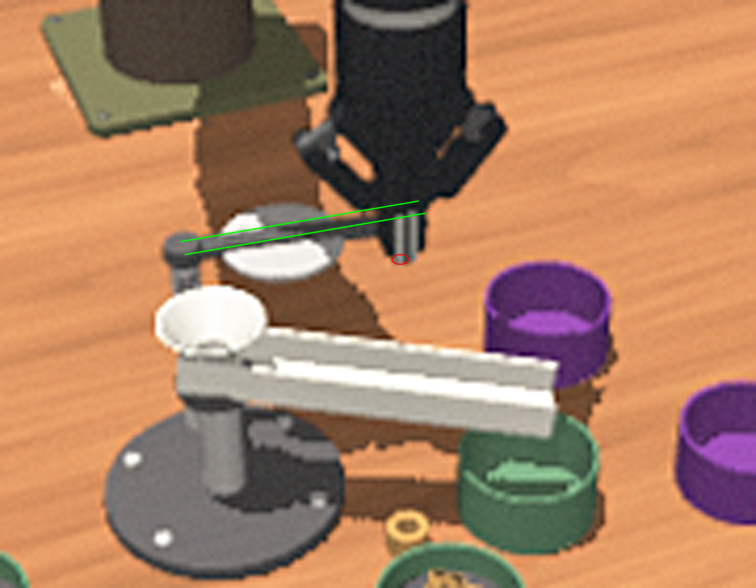

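Emit:
jog_arm(plan=[0.0002,-0.0011,0,-0.5,0,0.0002,-0.0011,0,-0.5,0,0.0002,-0.0011,0,-0.5,0])

```text
time: 16.0
eef_pos: [518.4, 4.3, 134.3]
orientation: [0.736, 0.677, 0.0, 0.0]
wrist_force: [1.3, 0.6, -0.2]
gripper_width: -0.0
```

Emit:
jog_arm(plan=[0.0002,-0.0011,0,-0.5,0,0.0002,-0.0011,0,-0.5,0,0,0,0,0,0])

```text
time: 16.3
eef_pos: [516.0, 4.9, 134.3]
orientation: [0.73, 0.683, -0.0, -0.0]
wrist_force: [-0.3, 0.2, -0.4]
gripper_width: 0.1
```

Emit:
jog_arm(plan=[0.0002,-0.0011,0,-0.5,0,0.0002,-0.0011,0,-0.5,0,0,0,0,0,0])

```text
time: 16.6
eef_pos: [513.8, 5.4, 134.3]
orientation: [0.724, 0.69, -0.0, -0.0]
wrist_force: [0.7, -0.0, 0.6]
gripper_width: 0.1
```

```bash
python3 look2.py i 1.48
```

```text
[513.77638181   5.21701561 134.26938364] 1.5212925136311464 [ 0.24127172 -0.68279566 -0.33770154] along 128.53460913668937 right 23.44474839429846 16.7
```

View pics/i_s.png

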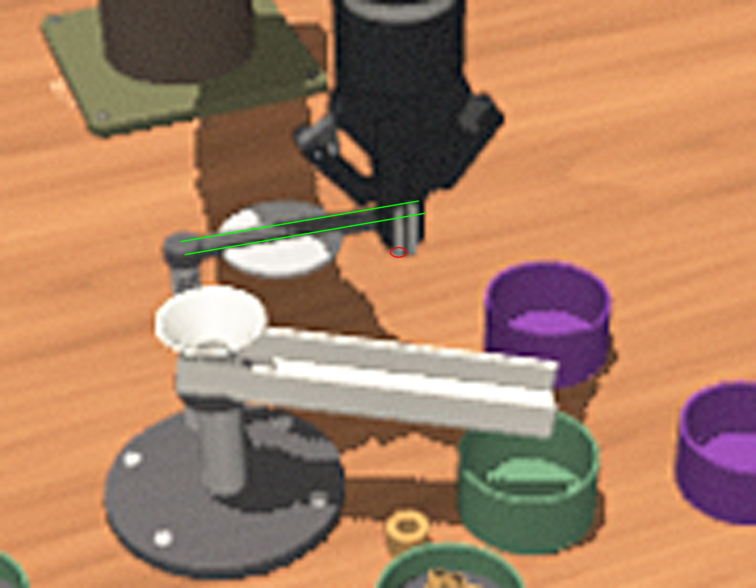

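Emit:
jog_arm(plan=[0.0002,-0.0011,0,-0.5,0,0.0002,-0.0011,0,-0.5,0,0,0,0,0,0])

```text
time: 17.0
eef_pos: [512.9, 5.6, 134.4]
orientation: [0.718, 0.696, 0.001, 0.001]
wrist_force: [3.7, -0.8, -3.2]
gripper_width: 0.3
```

Emit:
jog_arm(plan=[0.0002,-0.0011,0,-0.5,0,0.0002,-0.0011,0,-0.5,0,0,0,0,0,0])

```text
time: 17.3
eef_pos: [512.8, 5.7, 134.5]
orientation: [0.713, 0.702, 0.002, 0.002]
wrist_force: [9.7, -1.6, -6.8]
gripper_width: -0.0
```

Stop reached: the force rises to 9.7 N with no more travel. I'll back off, rise and move away from the view.

Emit:
jog_arm(plan=[0,0.002,0,0,0,0,0.003,0,0,0,0,0.008,0,0,0,0,0.012,0,0,0,0,0,-0.02,0,0,0,0,-0.03,0,0,0,0,-0.03,0,0,0,0,-0.03,0,0,-0.04,0,0,0,0,-0.04,0,0,0,0,-0.04,0,0,0,0,-0.04,0,0,0,0,-0.04,0,0,0,0,-0.04,0,0,0,0,-0.04,0,0,0,0,-0.04,0,0,0,0,0,0,0,0,0])

```text
time: 19.0
eef_pos: [527.7, -321.7, 242.8]
orientation: [0.716, 0.698, -0.002, 0.0]
wrist_force: [-0.8, -0.0, -0.2]
gripper_width: 0.0
```

```bash
python3 look2.py j 1.48; python3 look.py k; python3 fit.py k 1.145
```

```text
[ 529.2798023  -314.51650163  243.69565625] 1.5541905804962761 [-0.64030287  1.00272496  0.0500691 ] along -191.7380885972985 right 48.47029273814166 19.1
[ 530.10675989 -312.1900211   244.38917613] 1.5587362656828188 [ 1.05713772 -0.04540022  0.20080968] along -188.3438848697002 right -11.622701628188643 19.2
```

View pics/j_s.png

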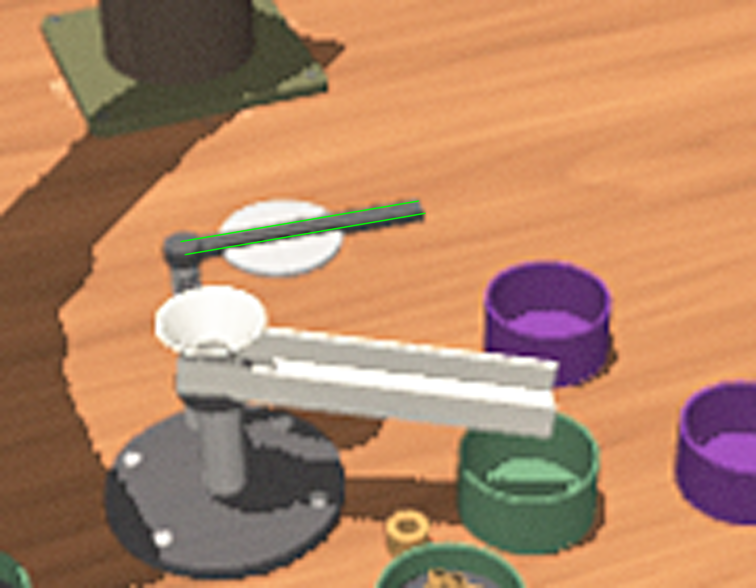

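View pics/j_t.png

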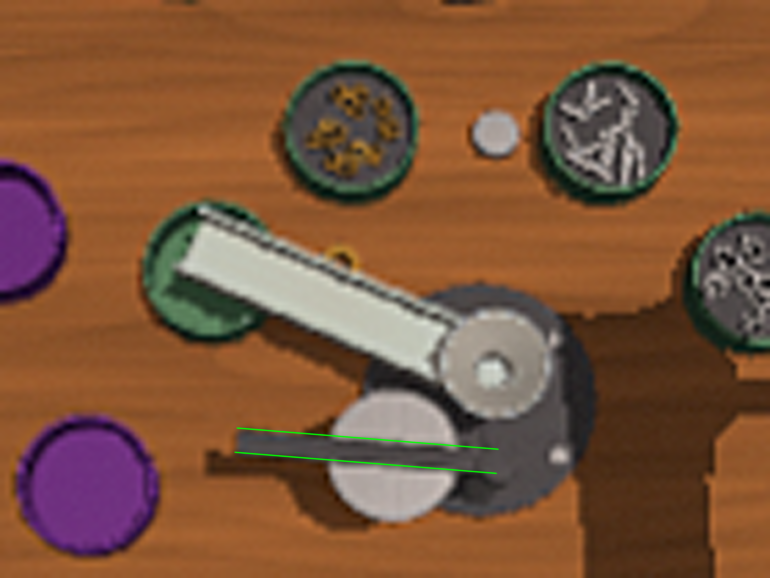

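View pics/k_ft.png

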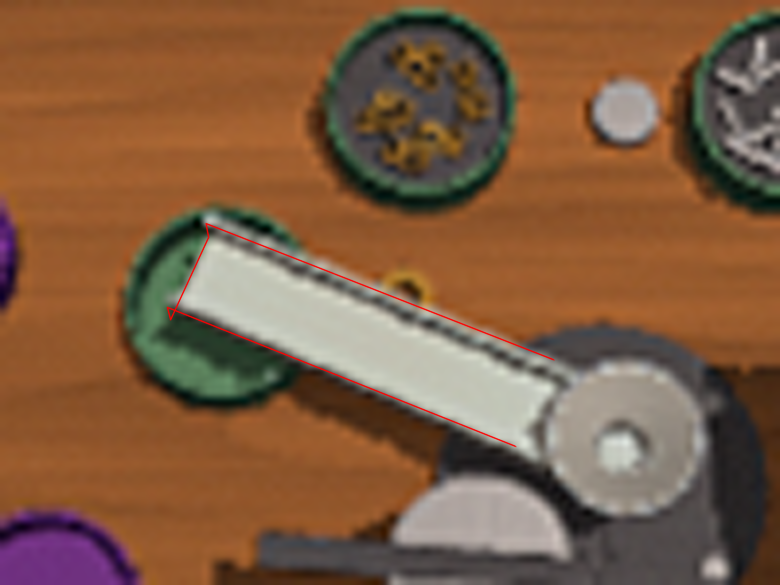

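Both views show the cover at its stop, about 1.48 rad in world terms. The chute is at ≈1.135–1.145, so the outlet is ≈4 mm from the tin's middle, and nothing else has moved. I'll let the arm settle, then hand in.

Emit:
jog_arm(plan=[0,0,0,0,0,0,0,0,0,0,0,0,0,0,0,0,0,0,0,0,0,0,0,0,0])

```text
time: 19.7
eef_pos: [530.0, -313.9, 244.3]
orientation: [0.712, 0.702, -0.0, 0.0]
wrist_force: [-0.5, 0.2, -0.0]
gripper_width: 0.0
```

```bash
python3 - <<'E'
from station import env
s=env.sense();print(s['eef_pos'],abs(s['joint_velocities']).max(),s['wrist_force'])
print(env.finish_job())
E
```

```text
[ 529.96731256 -313.94760952  244.34376075] 0.00257955496428072 [-0.47662378  0.19995834 -0.01367023]
the job is handed in; nothing more can be done
None
```

I pushed the chute round with the closed fingertip until its outlet was over the empty green tin, then pushed the cover's arm round to its open stop. I then pulled clear and handed the job in at about 20 s; the hand-in gave no verdict.

- **Chute:** the last pictures put it at about 1.14 rad in world terms. That leaves the outlet roughly 4 mm from the tin's centre, and the limit is 18 mm. The two cameras differed by about 0.01–0.02 rad, or 2–4 mm at the outlet.
- **Cover:** it stands at about 1.48 rad in world terms. With the stand's yaw at about -0.02 rad, that matches the 1.5 stop. The push force rose to 9.7 N with no further travel.
- **Everything else:** the tins and loose things in the close views stood where they were. I did not check the screwdriver, oil bottle, jar, carton and wrench in a final picture, but the arm did not work near them. The arm was at rest and touching nothing.

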